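# Close the sprung service panel of a block heater

### The arm

A 6-joint arm with a two-finger parallel gripper is mounted at the origin on the work surface. World frame = base frame: x ahead of the robot, y to its left, z up, the work surface at z = 0. Lengths are in m, angles in degrees, forces in N, time in s.
With the tool pointing down it reaches from about 0.4 to 0.825 m from the base axis. Payload 7 kg.
Tool frame: the origin (TCP) lies midway between the tips of the shut fingers; the grasp point (between the pads) lies r.hold_point_z behind it (r.hold_point_z is the distance from the TCP to the grasp point, in m); z points along the fingers, x is the direction in which the jaws open and shut, and the axes are right-handed (so a half turn about z gives the same grasp; the last joint's range is limited). The gripper opens to 88 mm and grips with 3 to 60 N. Pads are 19 mm wide; open, the fingers measure 130 mm over their backs; the gripper's body (78 mm by 193 mm) begins 47 mm behind the grasp point.
Start: joints at [93.283, 20.546, 0.682, 0, -70.136, -16.507], TCP at [0.154, 0.657, 0.227] pointing down, gripper open.
Joint ranges: [-176.03, 176.03], [-82.01, 121.73], [-58.28, 71.71], [-173.87, 95.51], [-174.79, -0.11], [-173.66, 173.66]. Speed limits (degrees/s): [136.94, 136.94, 172.46, 180, 180, 180].

### API

Orientations are given as [roll, pitch, yaw] about the fixed x, y, z axes, in that order (R = Rz(yaw) Ry(pitch) Rx(roll)).
In Python, from plant import get_state, viewer, close_job, r gives the robot as it stands.
- The arm moves only by the tool apply_moves, never from a script. Its argument "plan" is a list of rows, each a list of 3 entries, a list of its own where there are three numbers: the closure in counts, from 0 (fully open) to 255 (shut), then the shift along the tool's x, y, z in units of 50 mm (1.0 is 50 mm), then the turn about the tool's z in units of 6 degrees (1.0 is 6 degrees). A call has 1 to 12 rows; each row shifts and turns the commanded pose from where the row before left it, along the tool's axes as they then stand; what a row does not reach is not made up. A row lasts 1/8 s, in which the tool goes at most 62.5 mm and 10.7 degrees, less where a joint would pass 70% of its speed; a pose out of reach is approached as far as the arm can. A call is refused whole if a number of a shift passes 1 or a number of a turn 1, either way. A call with a gripper value outside its range is refused whole. The fingers move at their own pace and stop on an object; "squeeze" is the grip in N (left out, the last holds). Time passes only in rows, so rows that do not move let the fingers close. It gives the time, the measured TCP pose, the force and the opening at its end, in the units of the state.
- get_state(): the state, without advancing time (a new reading comes with each control period).
- viewer.capture(name): name is "side" or "top" or "wrist"; returns a dict with "frame" (384x512x3 uint8, blue, green, red), "K" (3x3 intrinsics, pixels), "R" (3x3) and "t" (3): a world point X has camera coordinates R X + t; the wrist camera has in their place "mount" (4x4, takes a point from camera to tool coordinates, whose origin is the TCP and whose axes are the tool frame's). Camera axes: x right, y down, z forward; pixel columns grow to the right and rows downward; lengths in m; the calibration is good to about 2 mm. A picture is of the moment at which its call begins: read the wrist's pose just before it. There is no depth.
- close_job(): hands the job in, once; it reports no verdict.
The state is a dict: "time_s": time; "joints": joint angles; "qd": joint speeds; "joint_torque": joint torques, N m; "tcp_pos": TCP position; "eef_rot": TCP orientation; "contact_force": force on the tool from outside, world axes, zero at the start; "moment": the same for the moment, N m; "gripper_width": finger opening in m.
Only numpy, scipy, OpenCV 4.12 (cv2) and the standard library are available. Lean on these libraries where they do the work, as an engineer would, in place of code of your own. Each camera call takes 0.05 s, during which the arm holds its last target.

### The job

A bottle has toppled onto the service panel of the lab heater: first stand it upright in the white spill tray without knocking over the two containers already there, and let go of it. Then turn the panel's wing fastener clockwise (seen from above) until its slot lines up with the two index lines on the panel, and push the panel down until it is fully home, flush with the frame around it. Finish while still holding the panel pressed down: it springs back up if you let go.

Things in the scene. Friction and masses are not known exactly. Their poses are not given: they have to be found in the camera images.
- instrument: Fixed white block heater on the bench, 200 (x) by 250 (y) by 85 mm high (the top of the frame around the panel). Origin at the centre of its underside, z up; its front faces its own -x. Its place and yaw vary. An aluminium service panel, 150 (x) by 200 (y) mm, fills the middle of its top and is held up by springs: it stands with its upper face 93 mm above the bench and flush with the frame at 85 mm when home.
- panel (a joint): How far the service panel is pushed down: 0 m sprung up, 0.008 m fully home and flush against the frame. It moves straight down only and can be pushed anywhere on it, also by the fastener. It is spring loaded: about 5 N of push starts it and about 9 N holds it home. While the fastener is out of line its cross-bar, hidden under the panel, stops the panel after about 2 mm.
- press_spot (a point): Point on the upper face of the panel, on its bare half, 45 mm from the panel's centre towards the heater's -y; a good place to push. z up, axes as the heater's. At the start the bottle lies over it.
- fastener (a joint): Angle of the wing fastener, rad, positive anticlockwise seen from above. 0: wing and slot in line with the two short index lines on either side of it, which lie along the heater's y axis; that is the aligned position. It starts between 0.8 and 1.5, so it is turned clockwise. It has no stop or click at 0 (its stops are at -0.7 and 1.6), needs about 0.05 N m, and stays where it is left. The cross-bar passes through within about 0.15 rad of 0.
- fastener_grip (a point): Centre of the top of the fastener's wing, on its turning axis, on the panel 55 mm from the panel's centre towards the heater's +y. The wing is a dark steel upright bar 36 mm long, 10 mm thick and 18 mm high, its top 22 mm above the panel's upper face, on a round foot of 26 mm diameter and 6 mm height, with a narrow slot drawn along its top. The point turns with the wing: its y axis runs along the wing, its x axis across the thickness, z up.
- bottle: The toppled amber bottle, closed, 0.13 to 0.25 kg: a square body 40 by 40 mm and 72 mm long, a short shoulder to 80 mm, and a round black cap of 28 mm diameter up to 102 mm. Origin at the centre of its underside, z axis from the base to the cap, x and y square to the flat sides. It starts lying flat on the panel with a flat side down, cap roughly towards the heater's front (-x).
- tray: Fixed white spill tray, 170 (x) by 220 (y) mm outside, walls 5 mm thick and 16 mm high, floor 5 mm above the bench. Origin at the centre of its underside, z up. The round bottle and the jar stand in its +y half; the -y half is free.
- tray_free (a point): Point on the tray's floor in the middle of the free half, 48 mm from the tray's centre towards its -y; axes as the tray's. A good place to stand the bottle; anywhere on the tray's floor will do.
- round_bottle: White round bottle, 48 mm diameter, 100 mm high, standing in the tray; origin at the centre of its underside. To be left standing.
- jar: Clear jar with black lid, 48 mm diameter, 55 mm high, standing in the tray; origin at the centre of its underside. To be left standing.
Things that resemble listed ones, but are neither listed nor needed, are in the scene too. There is more than one size of the bottle; the job needs the largest.

How it is judged (in metres and radians):
On the way, in this order (a step that is already met when the one before it is completed fails the run):
1. the bottle stands upright on the floor of the spill tray, let go (angle between bottle's own z axis and vertical below 0.12 rad and z of bottle in the frame of tray between 0 and 0.012 m and x of bottle in the frame of tray between -0.066 and 0.066 m and y of bottle in the frame of tray between -0.09 and 0.09 m and contact force between bottle and the fingers below 0.3 N and linear speed of bottle below 0.03 m/s), for 0.3 s.
2. the fastener is turned into line with the index lines (value of joint fastener between -0.2 and 0.2 rad), for 0.2 s.
At the end, for the whole second after the job is handed in: The robot is pressing the panel (more than 3 N) and it is home within 1.5 mm, with the fastener within 0.2 rad of the index lines and the bottle standing free (within 0.12 rad of upright) on the tray's floor (all of step 1 and all of step 2 and value of joint panel above 0.0065 m and contact force between any of the fingers, the arm and panel above 3 N and contact force between panel and bottle below 0.1 N); the arm keeps its last pose, push and grip.
It fails at once if the round bottle or the jar is knocked over (angle between any of round_bottle, jar's own z axis and vertical above 0.6 rad).
It also fails if it takes over 58 s, if anything falls off the work surface, if the arm or the gripper's body presses on something with over 40 N, if the wrist force passes 120 N, or if a joint passes its speed limit or range.

## Working session

There is one attempt and no reset: what is moved stays moved. The work goes in short steps, Python scripts to look and compute and a tool call to move; the robot and the scene stay as the last step left them, time stands still between calls to the robot, and variables do not carry over. Pictures are saved under pics/ and viewed, and the job is handed in when it is done.

Besides the shell and the picture viewer there is one more tool, called in YAML: its name, and indented under it one key for each argument. apply_moves: Moves the arm, as the interface text tells. Its arguments: {"type":"object","properties":{"plan":{"type":"array","items":{"type":"array"}},"squeeze":{"type":"number"}},"required":["plan"]}

```bash
mkdir -p pics; ls; python3 - <<'E'
from plant import get_state, viewer, r
import cv2
print(get_state()); print(r.hold_point_z)
for n in ("side","top","wrist"):
    c=viewer.capture(n); cv2.imwrite(f"pics/{n}0.png",c["frame"])
    print(n,{k:v for k,v in c.items() if k!="frame"})
E
```

```text
pics
{'time_s': 0.0, 'joints': array([ 9.32842475e+01,  2.05912222e+01,  6.33394152e-01, -2.17016462e-02,
       -7.01361274e+01, -1.65065909e+01]), 'qd': array([-0.0129574 , -0.01068357, -0.00205036,  0.01567853, -0.06816811,
        0.03151919]), 'joint_torque': array([-2.09575366e-03, -5.82708871e+01,  2.93062609e+01,  6.99722975e+00,
        6.91663125e-03, -1.56422452e-04]), 'tcp_pos': array([0.15430166, 0.65661333, 0.22561724]), 'eef_rot': array([-1.79992862e+02, -9.58802684e-02, -1.03229740e+02]), 'contact_force': array([ 0.05656195, -0.14549532, -0.3075474 ]), 'moment': array([-0.04307854,  0.00994751, -0.05846411]), 'gripper_width': 0.08746605925768498}
0.0188
side {'K': array([[443.94295321,   0.        , 257.47211885],
       [  0.        , 443.94295321, 193.07874628],
       [  0.        ,   0.        ,   1.        ]]), 'R': array([[ 0.83416568, -0.55150367,  0.00336526],
       [-0.39686534, -0.60448538, -0.69072088],
       [ 0.38296935,  0.57484009, -0.72311365]]), 't': array([-0.47132522,  0.2980712 ,  0.74263769])}
top {'K': array([[431.97071758,   0.        , 252.38024559],
       [  0.        , 431.97071758, 187.97156793],
       [  0.        ,   0.        ,   1.        ]]), 'R': array([[ 0.04263156, -0.99908188,  0.00423735],
       [-0.97337402, -0.04248992, -0.22525014],
       [ 0.22522338,  0.00547824, -0.97429175]]), 't': array([-0.01455617,  0.5922464 ,  0.92974628])}
wrist {'K': array([[337.67194234,   0.        , 253.81290302],
       [  0.        , 337.67194234, 192.10211568],
       [  0.        ,   0.        ,   1.        ]]), 'mount': array([[ 9.99999968e-01,  1.88982508e-04,  1.68695749e-04,
         4.89544991e-04],
       [-2.27410574e-04,  9.63104549e-01,  2.69127435e-01,
        -7.18310576e-02],
       [-1.11611266e-04, -2.69127465e-01,  9.63104561e-01,
        -1.58379490e-01],
       [ 0.00000000e+00,  0.00000000e+00,  0.00000000e+00,
         1.00000000e+00]])}
```

View pics/top0.png

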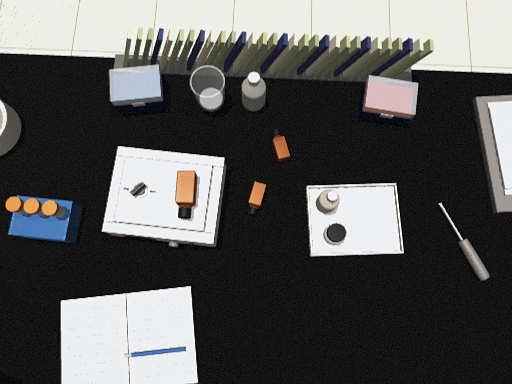

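View pics/side0.png

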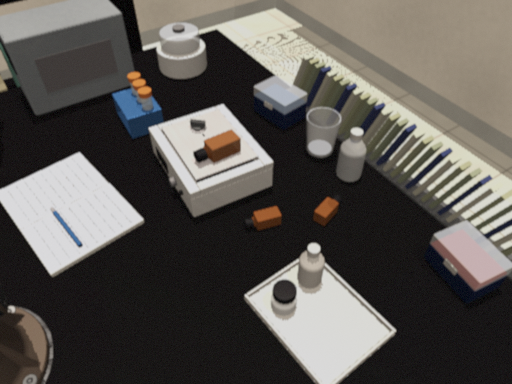

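View pics/wrist0.png

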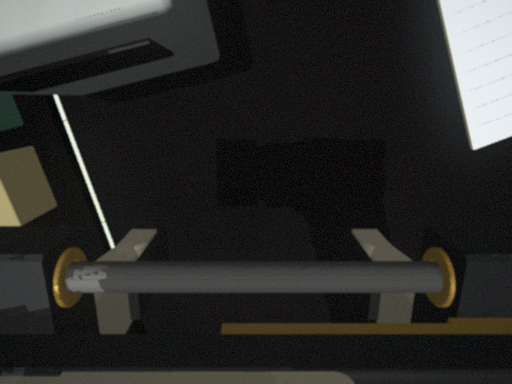

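The top view shows three amber bottles: a large one on the panel at (186,190), and small ones on the bench at (257,195) and (281,148). The first fits the description. The heater is at about (165,195) and the tray at about (355,220). I'll take close crops and measure.

```bash
cat > h.py <<'E'
import numpy as np, cv2, json
from plant import get_state, viewer, r
def ray(c,uv):
    d=np.linalg.inv(c["K"])@np.array([uv[0],uv[1],1.]); R=np.array(c["R"]);t=np.array(c["t"])
    return -R.T@t, R.T@d
def plane(c,uv,z):
    o,d=ray(c,uv); return o+d*(z-o[2])/d[2]
def proj(c,X):
    p=c["K"]@(np.array(c["R"])@np.asarray(X,float)+c["t"]); return p[:2]/p[2]
def two(c1,p1,c2,p2):
    o1,d1=ray(c1,p1);o2,d2=ray(c2,p2);d1/=np.linalg.norm(d1);d2/=np.linalg.norm(d2)
    A=np.stack([d1,-d2],1);s=np.linalg.lstsq(A,o2-o1,rcond=None)[0]
    a=o1+d1*s[0];b=o2+d2*s[1];return (a+b)/2,np.linalg.norm(a-b)
def wristcam():
    from scipy.spatial.transform import Rotation as Ro
    s=get_state();c=viewer.capture("wrist")
    T=np.eye(4);T[:3,:3]=Ro.from_euler("xyz",s["eef_rot"],degrees=True).as_matrix();T[:3,3]=s["tcp_pos"]
    M=np.linalg.inv(T@c["mount"]);c["R"]=M[:3,:3];c["t"]=M[:3,3];return c
E
python3 - <<'E'
from h import *
c=viewer.capture("top");f=c["frame"];s=viewer.capture("side")
cv2.imwrite("pics/topc.png",cv2.resize(f[140:250,95:235],None,fx=5,fy=5,interpolation=cv2.INTER_CUBIC))
cv2.imwrite("pics/sidec.png",cv2.resize(s["frame"][95:215,140:280],None,fx=5,fy=5,interpolation=cv2.INTER_CUBIC))
hsv=cv2.cvtColor(f,cv2.COLOR_BGR2HSV)
m=cv2.inRange(hsv,(3,120,60),(22,255,255))
for q in cv2.findContours(m,0,2)[0]:
    if cv2.contourArea(q)>40: print("amber",cv2.minAreaRect(q))
w=cv2.inRange(hsv,(0,0,120),(180,60,255))
for q in cv2.findContours(w,0,2)[0]:
    if cv2.contourArea(q)>3000: print("white",cv2.contourArea(q),cv2.minAreaRect(q),cv2.approxPolyDP(q,5,True).reshape(-1,2).tolist())
E
```

```text
amber ((31.994796752929688, 205.5507354736328), (54.432403564453125, 15.533896446228027), 5.856013774871826)
amber ((256.3807373046875, 194.56422424316406), (12.930655479431152, 25.957094192504883), 16.699241638183594)
amber ((184.7411651611328, 188.8827667236328), (18.226207733154297, 36.785011291503906), 3.814074993133545)
amber ((280.37158203125, 146.23854064941406), (24.041439056396484, 12.83487319946289), 73.3007583618164)
white 11929.0 ((128.99998474121094, 334.4999694824219), (135.99996948242188, 96.99998474121094), 0.0) [[190, 286], [61, 300], [61, 383], [197, 382]]
white 6367.5 ((354.4698791503906, 219.0654754638672), (71.092041015625, 95.14405059814453), 88.15238952636719) [[395, 183], [308, 185], [310, 255], [402, 253]]
white 9438.5 ((162.9344482421875, 194.16238403320312), (113.482666015625, 87.7789306640625), 6.4588165283203125) [[118, 146], [102, 231], [213, 243], [224, 158]]
white 26723.0 ((255.5, 50.5), (101.0, 511.0), 90.0) [[0, 0], [0, 52], [115, 57], [111, 101], [160, 96], [158, 64], [122, 67], [126, 39], [132, 57], [139, 27], [139, 58], [147, 36], [150, 58], [159, 28], [159, 59], [166, 39], [172, 41], [170, 56], [180, 29], [177, 56], [189, 33], [193, 42], [187, 58], [205, 31], [196, 60], [207, 38], [207, 47], [214, 43], [207, 57], [222, 30], [224, 42], [231, 32], [235, 42], [245, 31], [248, 48], [263, 32], [266, 40], [273, 35], [274, 44], [286, 33], [289, 49], [304, 34], [308, 40], [314, 35], [317, 46], [327, 34], [329, 52], [346, 35], [350, 41], [357, 37], [357, 47], [369, 36], [370, 53], [387, 37], [397, 38], [402, 49], [409, 37], [410, 56], [422, 52], [428, 39], [433, 51], [406, 70], [511, 73], [511, 0]]
```

View pics/topc.png

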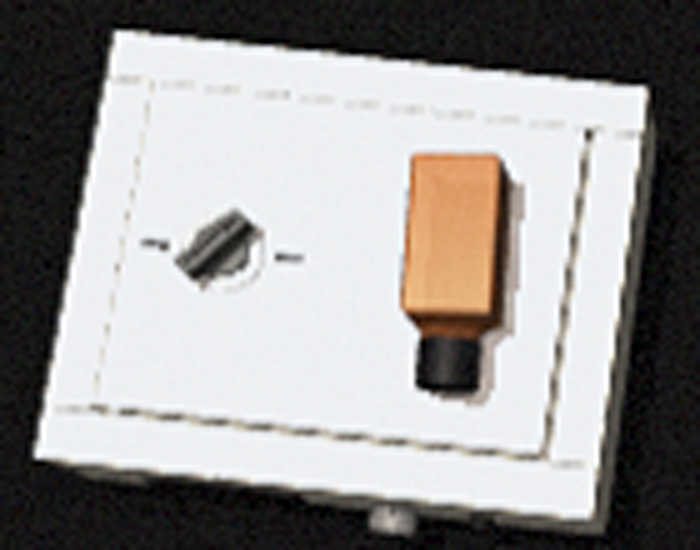

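View pics/sidec.png

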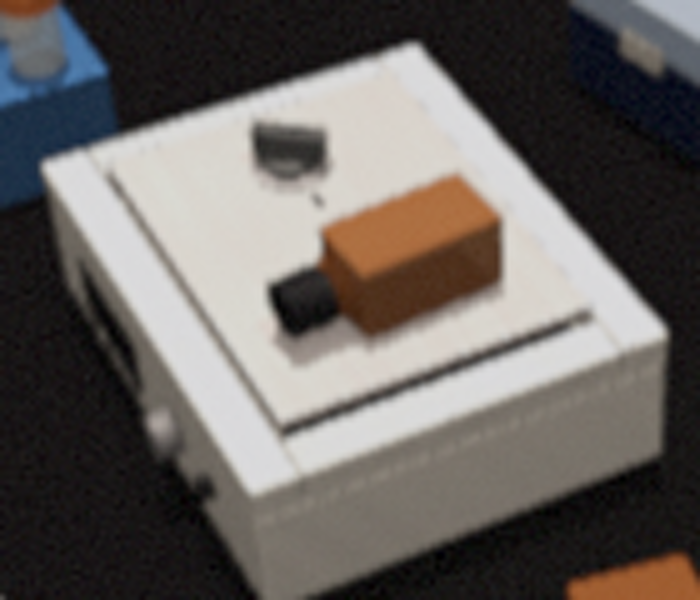

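The crops show the large bottle's top face at crop corners (412,155), (500,155), (490,312) and (403,310). The fastener wing is at about (215,247), with index lines at (155,243) and (290,258).

```bash
python3 - <<'E'
from h import *
c=viewer.capture("top");s=viewer.capture("side")
T=lambda p:((p[0]+.5)/5-.5+95,(p[1]+.5)/5-.5+140)
S=lambda p:((p[0]+.5)/5-.5+140,(p[1]+.5)/5-.5+95)
def quad(name,P,zs,cam=c):
    W=np.array([plane(cam,p,zs) for p in P])[:,:2]
    print(name,W.round(4).tolist(),"c",W.mean(0).round(4),"sides",[round(np.linalg.norm(W[i]-W[(i+1)%4]),4) for i in range(4)])
    e=(W[0]-W[3])+(W[1]-W[2]); print("  yaw(x axis up)",np.degrees(np.arctan2(e[1],e[0])), "from y axis", np.degrees(np.arctan2(*( -((W[0]-W[1])+(W[3]-W[2]))[0],((W[0]-W[1])+(W[3]-W[2]))[1]))))
    return W
quad("heater",[T(p) for p in [(115,30),(649,88),(590,518),(35,458)]],.085)
W=quad("heaterS",[S(p) for p in [(415,42),(667,330),(258,494),(42,163)]],.085,s)
quad("bottle",[T(p) for p in [(412,155),(500,155),(490,312),(403,310)]],.133)
quad("bottleS",[S(p) for p in [(455,178),(500,217),(364,277),(323,228)]],.133,s)
print("cap", plane(c,T((447,362)),.113), plane(c,T((450,390)),.113))
quad("tray",[(307.5,184.5),(397,183),(402.5,253.5),(309.5,255.5)],.016)
for p in [(155,243),(290,258)]: print("idx",plane(c,T(p),.093))
for p in [(175,262),(240,208),(262,232),(200,290)]: print("wing",plane(c,T(p),.115))
E
python3 - <<'E'
from h import *
c=viewer.capture("top");s=viewer.capture("side")
cv2.imwrite("pics/trayt.png",cv2.resize(c["frame"][175:265,295:415],None,fx=5,fy=5,interpolation=cv2.INTER_CUBIC))
cv2.imwrite("pics/fast.png",np.hstack([cv2.resize(c["frame"][175:205,118:158],None,fx=10,fy=10,interpolation=cv2.INTER_CUBIC),cv2.resize(s["frame"][110:140,180:220],None,fx=10,fy=10,interpolation=cv2.INTER_CUBIC)]))
E
```

```text
heater [[0.6754, 0.3272], [0.6582, 0.0784], [0.4598, 0.0931], [0.4757, 0.3401]] c [0.5673 0.2097] sides [np.float64(0.2493), np.float64(0.199), np.float64(0.2475), np.float64(0.2001)]
  yaw(x axis up) -3.956887834070882 from y axis -3.8071113044095197
heaterS [[0.6771, 0.331], [0.6597, 0.0815], [0.4622, 0.0915], [0.4777, 0.3429]] c [0.5692 0.2117] sides [np.float64(0.2501), np.float64(0.1978), np.float64(0.2519), np.float64(0.1997)]
  yaw(x axis up) -3.140583005284554 from y axis -3.7517525248275168
bottle [[0.6088, 0.1758], [0.6104, 0.1377], [0.5409, 0.1369], [0.5402, 0.1741]] c [0.5751 0.1561] sides [np.float64(0.0382), np.float64(0.0695), np.float64(0.0372), np.float64(0.0686)]
  yaw(x axis up) 1.0642108380604056 from y axis 1.8390712653808052
bottleS [[0.607, 0.1717], [0.6094, 0.1379], [0.5408, 0.1356], [0.5419, 0.1733]] c [0.5748 0.1546] sides [np.float64(0.0338), np.float64(0.0686), np.float64(0.0377), np.float64(0.0652)]
  yaw(x axis up) 0.2824823915560324 from y axis 1.001659609273398
cap [0.52184647 0.15680429 0.113     ] [0.50964626 0.15454609 0.113     ]
tray [[0.6188, -0.1226], [0.6321, -0.3409], [0.4616, -0.3483], [0.4475, -0.1296]] c [ 0.54   -0.2354] sides [np.float64(0.2188), np.float64(0.1707), np.float64(0.2191), np.float64(0.1714)]
  yaw(x axis up) 2.4159405646969363 from y axis 3.5838891535382245
idx [0.57351149 0.29522385 0.093     ]
idx [0.56927085 0.23406463 0.093     ]
wing [0.5606046  0.27882626 0.115     ]
wing [0.58611385 0.25285964 0.115     ]
wing [0.57571331 0.24213289 0.115     ]
wing [0.548609   0.26660482 0.115     ]
```

View pics/trayt.png

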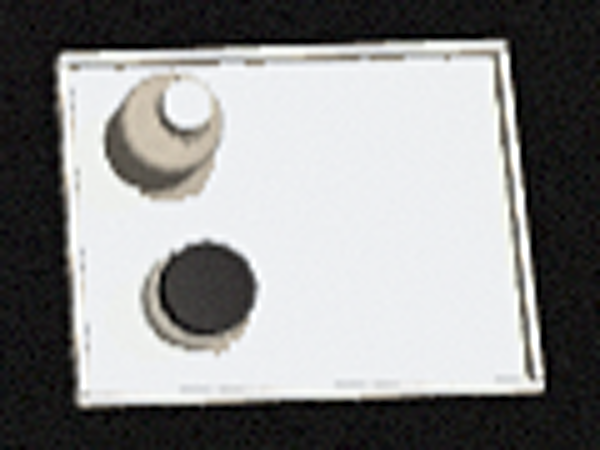

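View pics/fast.png

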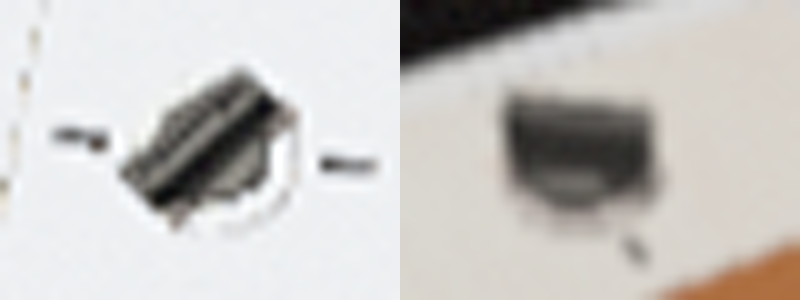

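```bash
python3 - <<'E'
from h import *
s=viewer.capture("side");c=viewer.capture("top")
for p in [(45,115),(133,72),(128,130),(150,108)]: print("side z0",p,plane(s,p,0).round(3))
for p in [(10,233),(72,240),(80,203),(18,130)]: print("top z0",p,plane(c,p,0).round(3))
print("rack cap", [two(c,a,s,b) for a,b in [((14,203),(135,77)),((50,208),(146,92))]])
w=wristcam()
for p in [(215,60),(165,5),(60,95)]: print("wr z0",plane(w,p,0).round(3),"z.2",plane(w,p,.2).round(3))
E
```

```text
side z0 (45, 115) [0.293 0.66  0.   ]
side z0 (133, 72) [0.585 0.736 0.   ]
side z0 (128, 130) [0.46 0.47 0.  ]
side z0 (150, 108) [0.551 0.531 0.   ]
top z0 (10, 233) [0.471 0.589 0.   ]
top z0 (72, 240) [0.461 0.438 0.   ]
top z0 (80, 203) [0.552 0.431 0.   ]
top z0 (18, 130) [0.733 0.613 0.   ]
rack cap [(array([0.52721704, 0.53102163, 0.10742781]), np.float64(0.0013514400615188408)), (array([0.52119376, 0.45008269, 0.10775045]), np.float64(0.004841572847019486))]
wr z0 [0.271 0.672 0.   ] z.2 [0.247 0.655 0.2  ]
wr z0 [0.334 0.708 0.   ] z.2 [0.277 0.673 0.2  ]
wr z0 [0.276 0.846 0.   ] z.2 [0.249 0.739 0.2  ]
```

The oven's corner is at about (0.29, 0.66), right beside the start pose. I'll go -y first, then across above the bottle.

apply_moves:
  plan:
    - [60, [0.76, -0.51, 0], 0]
    - [60, [0.76, -0.51, 0], 0]
    - [60, [0.76, -0.51, 0], 0]
    - [60, [0.76, -0.51, 0], 0]
    - [60, [0.76, -0.51, 0], 0]
    - [60, [0.76, -0.51, 0], 0]
    - [60, [0.44, -0.79, 0], 0]
    - [60, [0.44, -0.79, 0], 0]
    - [60, [0.44, -0.79, 0], 0]
    - [60, [0.44, -0.79, 0], 0]

```text
time_s: 1.85
tcp_pos: [0.3858, 0.2773, 0.227]
eef_rot: [-180.0, 0.1, -103.2]
contact_force: [0.6, 0.9, -0.4]
gripper_width: 0.0671
```

apply_moves:
  plan:
    - [60, [0.44, -0.79, 0], 0]
    - [60, [0.44, -0.79, 0], 0]
    - [60, [0.44, -0.79, 0], 0]
    - [60, [0.44, -0.79, 0], 0]
    - [60, [0, 0, 0], -0.75]
    - [60, [0, 0, 0], -0.75]
    - [60, [0, 0, 0], -0.7]
    - [60, [0, 0, 0], 0]
    - [60, [0, 0, 0], 0]

```text
time_s: 2.98
tcp_pos: [0.5185, 0.1566, 0.2267]
eef_rot: [-180.0, 0.0, -90.1]
contact_force: [-0.1, 0.9, -0.0]
gripper_width: 0.0666
```

```bash
python3 - <<'E'
from h import *
s=get_state();print(s["tcp_pos"],s["eef_rot"],s["gripper_width"],s["joints"],s["contact_force"])
w=wristcam();cv2.imwrite("pics/w1.png",w["frame"])
for X in [(.611,.1555,.133),(.611-.093,.1555,.113),(.509,.1555,.113)]: print(proj(w,X))
E
```

```text
[0.51853455 0.15655254 0.22666066] [-1.79992292e+02  6.60486162e-03 -9.01061850e+01] 0.0665908543081733 [ 3.75377960e+01  7.98346165e+00 -1.61929221e+01 -5.72745243e-04
 -6.58134793e+01  5.23562531e+01] [-0.10983522  0.85545635 -0.00395001]
[254.58536955  67.10879593]
[254.64118357 187.77906921]
[254.65151219 198.12658688]
```

View pics/w1.png

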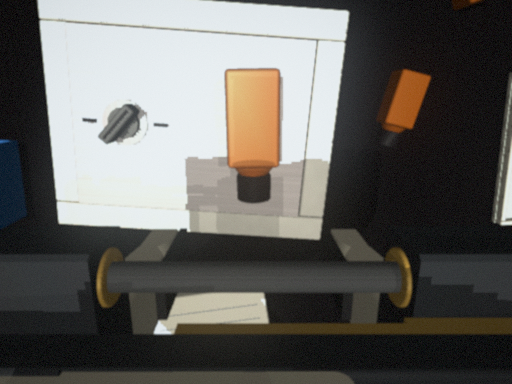

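The wrist view agrees with the measurements: the bottle's base is at row 68, the cap end at row 200, both centred on column 254. I'll descend and grip the cap lightly.

apply_moves:
  plan:
    - [60, [0, 0, 0.7], 0]
    - [60, [0, 0, 0.7], 0]
    - [60, [0, 0, 0.6], 0]
    - [60, [0, 0, 0.3], 0]
    - [60, [0, 0, 0.17], 0]
    - [60, [0, 0, 0], 0]

```text
time_s: 3.78
tcp_pos: [0.5188, 0.1566, 0.1032]
eef_rot: [-180.0, -0.0, -90.0]
contact_force: [0.2, 0.0, 0.3]
gripper_width: 0.067
```

apply_moves:
  plan:
    - [255, [0, 0, 0], 0]
    - [255, [0, 0, 0], 0]
    - [255, [0, 0, 0], 0]
    - [255, [0, 0, 0], 0]
    - [255, [0, 0, 0], 0]
    - [255, [0, 0, 0], 0]
  squeeze: 5

```text
time_s: 4.53
tcp_pos: [0.5186, 0.1565, 0.1032]
eef_rot: [-180.0, 0.0, -90.0]
contact_force: [-0.1, 1.1, 0.7]
gripper_width: 0.028
```

The opening of 28 mm matches the cap. Next I'll raise the cap in an arc about the base edge, slowly, so that the bottle pivots up on the panel.

apply_moves:
  plan:
    - [255, [0, -0.05, -0.16], 0]
    - [255, [0, -0.05, -0.16], 0]
    - [255, [0, -0.07, -0.15], 0]
    - [255, [0, -0.08, -0.15], 0]
    - [255, [0, -0.1, -0.14], 0]
    - [255, [0, -0.1, -0.13], 0]
    - [255, [0, -0.12, -0.11], 0]
    - [255, [0, -0.12, -0.11], 0]
    - [255, [0, -0.14, -0.09], 0]
    - [255, [0, -0.14, -0.09], 0]

```text
time_s: 5.78
tcp_pos: [0.5676, 0.1565, 0.1677]
eef_rot: [180.0, -0.0, -90.0]
contact_force: [0.3, -0.1, -2.1]
gripper_width: 0.0278
```

```bash
python3 - <<'E'
from h import *
s=viewer.capture("side")["frame"]
cv2.imwrite("pics/s2.png",cv2.resize(s[60:230,120:320],None,fx=4,fy=3.5))
E
```

```text
(no output)
```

View pics/s2.png

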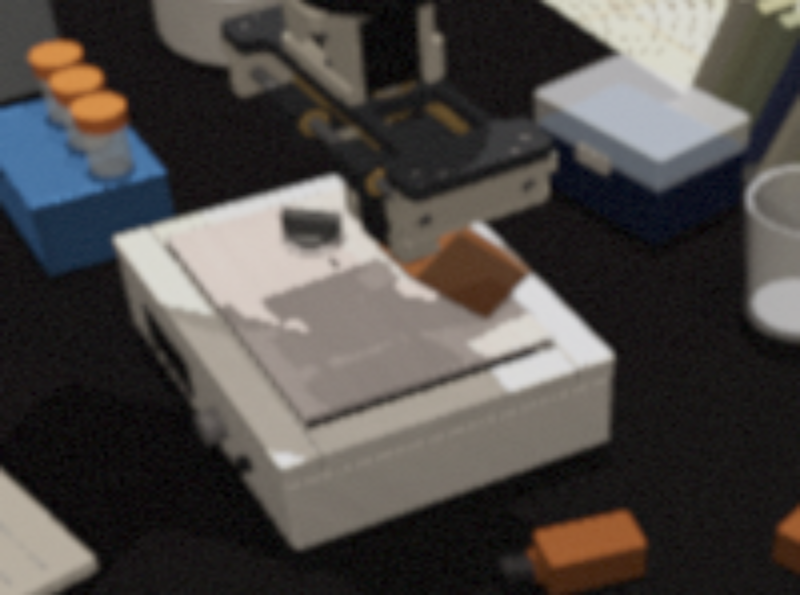

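The side view shows the bottle about halfway up with its base edge on the panel, at around (490,305). I'll continue the arc.

apply_moves:
  plan:
    - [255, [0, -0.15, -0.07], 0]
    - [255, [0, -0.16, -0.06], 0]
    - [255, [0, -0.16, -0.04], 0]
    - [255, [0, -0.16, -0.03], 0]
    - [255, [0, -0.17, -0.01], 0]
    - [255, [0, -0.16, -0.01], 0]
    - [255, [0, -0.17, 0.02], 0]
    - [255, [0, -0.16, 0.02], 0]
    - [255, [0, 0, 0], 0]

```text
time_s: 6.95
tcp_pos: [0.6322, 0.1564, 0.1764]
eef_rot: [-180.0, -0.0, -90.0]
contact_force: [-0.6, 0.2, 0.7]
gripper_width: 0.0274
```

```bash
python3 - <<'E'
from h import *
s=viewer.capture("side")["frame"]
cv2.imwrite("pics/s3.png",cv2.resize(s[60:230,120:320],None,fx=4,fy=3.5))
E
```

```text
(no output)
```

View pics/s3.png

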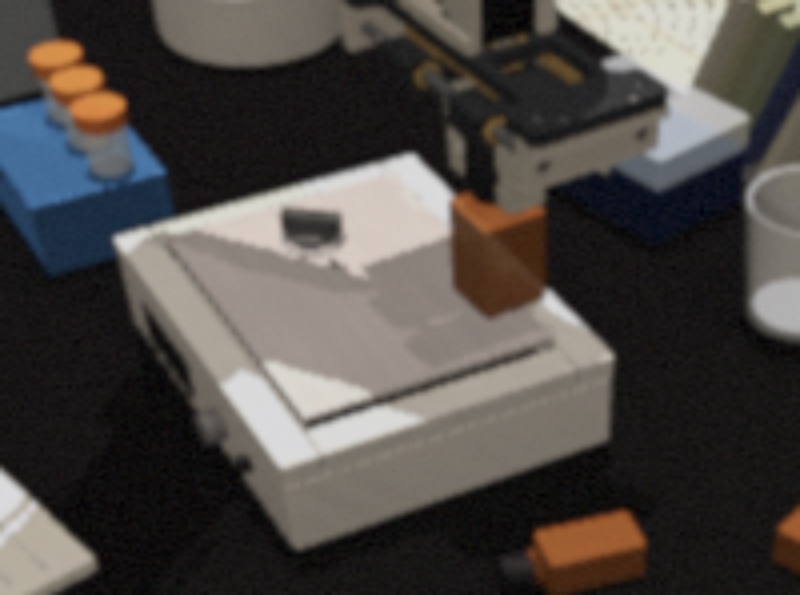

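The bottle now stands upright on the panel at about (500,255). I'll tighten the grip, lift, and carry it across.

apply_moves:
  plan:
    - [255, [0, 0, 0], 0]
    - [255, [0, 0, 0], 0]
    - [255, [0, 0, -0.2], 0]
    - [255, [0, 0, -0.4], 0]
    - [255, [0, 0, -0.4], 0]
    - [255, [0.3, 0.06, -0.2], 0]
    - [255, [0.6, 0.12, 0], 0]
    - [255, [0.8, 0.16, 0], 0]
    - [255, [0.8, 0.16, 0], 0]
    - [255, [0.8, 0.16, 0], 0]
    - [255, [0.8, 0.16, 0], 0]
    - [255, [0.8, 0.16, 0], 0]
  squeeze: 15

```text
time_s: 8.5
tcp_pos: [0.5813, -0.0904, 0.2368]
eef_rot: [180.0, 0.0, -90.0]
contact_force: [0.9, 0.1, -2.2]
gripper_width: 0.0275
```

apply_moves:
  plan:
    - [255, [0.8, 0.16, 0], 0]
    - [255, [0.8, 0.16, 0], 0]
    - [255, [0.8, 0.16, 0], 0]
    - [255, [0.6, 0.15, 0], 0]
    - [255, [0.4, 0.12, 0], 0]
    - [255, [0.2, 0.1, 0], 0]
    - [255, [0, 0, 0], 0]
    - [255, [0, 0, 0], 0]

```text
time_s: 9.5
tcp_pos: [0.5401, -0.2678, 0.2366]
eef_rot: [-180.0, 0.0, -90.0]
contact_force: [-0.1, -0.2, -1.6]
gripper_width: 0.0272
```

```bash
python3 - <<'E'
from h import *
s=viewer.capture("side")["frame"];t=viewer.capture("top")["frame"]
cv2.imwrite("pics/s4.png",np.hstack([cv2.resize(s[180:384,200:420],(400,371)),cv2.resize(t[140:300,250:430],(400,371))]))
E
```

```text
(no output)
```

View pics/s4.png

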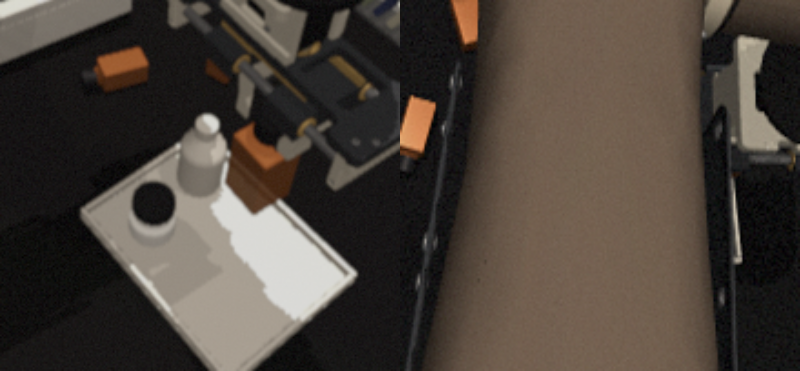

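The bottle hangs upright above the free half of the tray, clear of the round bottle and the jar. I'll shift the last 16 mm and lower it.

apply_moves:
  plan:
    - [255, [0.16, 0, 0.2], 0]
    - [255, [0.16, -0.04, 0.5], 0]
    - [255, [0, 0, 0.6], 0]
    - [255, [0, 0, 0.6], 0]
    - [255, [0, 0, 0.5], 0]
    - [255, [0, 0, 0.3], 0]
    - [255, [0, 0, 0.15], 0]
    - [255, [0, 0, 0.05], 0]
    - [255, [0, 0, 0.03], 0]
    - [255, [0, 0, 0.03], 0]
    - [255, [0, 0, 0], 0]

```text
time_s: 10.98
tcp_pos: [0.542, -0.2845, 0.0889]
eef_rot: [-180.0, -0.0, -90.0]
contact_force: [0.2, -1.3, -2.0]
gripper_width: 0.0276
```

```bash
python3 - <<'E'
from h import *
print(get_state()["contact_force"])
s=viewer.capture("side")["frame"]
cv2.imwrite("pics/s5.png",cv2.resize(s[200:384,220:440],(800,560)))
E
```

```text
[ 0.18227302 -1.28959251 -1.97094922]
```

View pics/s5.png

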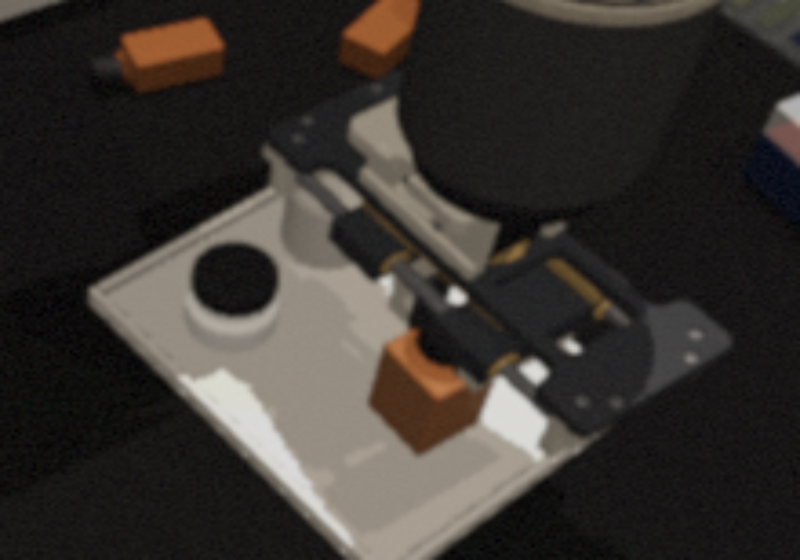

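It looks upright and close to the floor, but the wrist still carries the weight. I'll lower it by small amounts.

apply_moves:
  plan:
    - [255, [0, 0, 0.02], 0]
    - [255, [0, 0, 0.02], 0]
    - [255, [0, 0, 0], 0]

```text
time_s: 11.4
tcp_pos: [0.5427, -0.2848, 0.0884]
eef_rot: [-179.9, -0.1, -90.0]
contact_force: [-1.7, 3.0, 9.6]
gripper_width: 0.0273
```

Contact made at 9.6 N. I'll release.

apply_moves:
  plan:
    - [255, [0, 0, -0.02], 0]
    - [125, [0, 0, 0], 0]
    - [125, [0, 0, 0], 0]
    - [125, [0, 0, 0], 0]
    - [125, [0, 0, 0], 0]
    - [125, [0, 0, -0.2], 0]
    - [125, [0, 0, -0.5], 0]
    - [125, [0, 0, -0.8], 0]
    - [125, [0, 0, -0.8], 0]
    - [125, [0, 0, -0.5], 0]

```text
time_s: 12.65
tcp_pos: [0.5425, -0.2848, 0.2308]
eef_rot: [-179.8, -0.1, -90.0]
contact_force: [-0.4, -0.3, -1.0]
gripper_width: 0.0449
```

```bash
python3 - <<'E'
from h import *
print(get_state()["contact_force"],get_state()["joints"])
s=viewer.capture("side")["frame"]
cv2.imwrite("pics/s6.png",cv2.resize(s[200:384,220:440],(800,560)))
E
```

```text
[-0.44262151 -0.33205712 -1.03949544] [-9.43802959e+00  1.44671475e+01 -7.38462913e+00  3.25480153e-02
 -6.79592495e+01  9.94141702e+01]
```

View pics/s6.png

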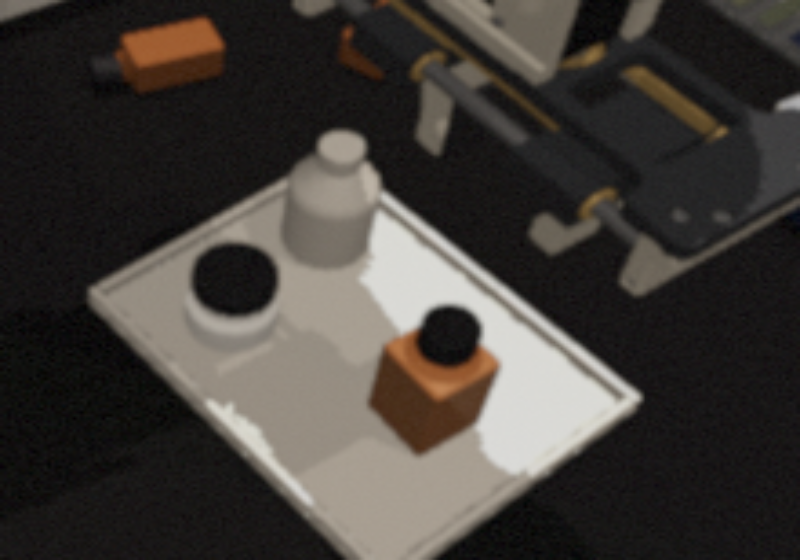

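The bottle stands alone in the tray at about (435,385), and both containers are undisturbed. Next is the fastener.

apply_moves:
  plan:
    - [125, [-0.5, -0.04, 0], 0]
    - [125, [-0.85, -0.05, 0], 0]
    - [125, [-0.9, -0.05, 0], 0]
    - [125, [-0.9, -0.05, 0], 0]
    - [125, [-0.9, -0.05, 0], 0]
    - [125, [-0.9, -0.05, 0], 0]
    - [125, [-0.9, -0.05, 0], 0]
    - [125, [-0.9, -0.05, 0], 0]
    - [125, [-0.9, -0.05, 0], 0]
    - [125, [-0.9, -0.05, 0], 0]
    - [125, [-0.9, -0.05, 0], 0]
    - [125, [-0.9, -0.04, 0], 0]

```text
time_s: 14.2
tcp_pos: [0.5711, 0.2345, 0.2283]
eef_rot: [-180.0, 0.0, -90.0]
contact_force: [1.1, -0.2, -0.2]
gripper_width: 0.045
```

apply_moves:
  plan:
    - [125, [-0.65, 0, 0], 0]
    - [125, [0, 0, 0], 0.95]
    - [125, [0, 0, 0], 0.95]
    - [125, [0, 0, 0], 0.95]
    - [125, [0, 0, 0], 0.95]
    - [125, [0, 0, 0], 0.95]
    - [125, [0, 0, 0], 0.95]
    - [125, [0, 0, 0], 0.95]
    - [125, [0, 0, 0], 0.95]
    - [125, [0, 0, 0], 0]

```text
time_s: 15.45
tcp_pos: [0.5711, 0.2655, 0.228]
eef_rot: [-180.0, 0.0, -135.6]
contact_force: [-0.7, 0.2, 0.3]
gripper_width: 0.0444
```

```bash
python3 - <<'E'
from h import *
s=get_state();print(s["tcp_pos"],s["eef_rot"])
w=wristcam();f=w["frame"];cv2.imwrite("pics/w7.png",cv2.resize(f,(768,576)))
for X in [(.5715,.265,.115),(.5715,.265,.093)]: print(proj(w,X)*1.5)
E
```

```text
[0.57110679 0.26547545 0.22803274] [-1.79996335e+02  2.29950253e-02 -1.35583992e+02]
[379.45077209 280.77882612]
[379.56597171 271.3619006 ]
```

View pics/w7.png

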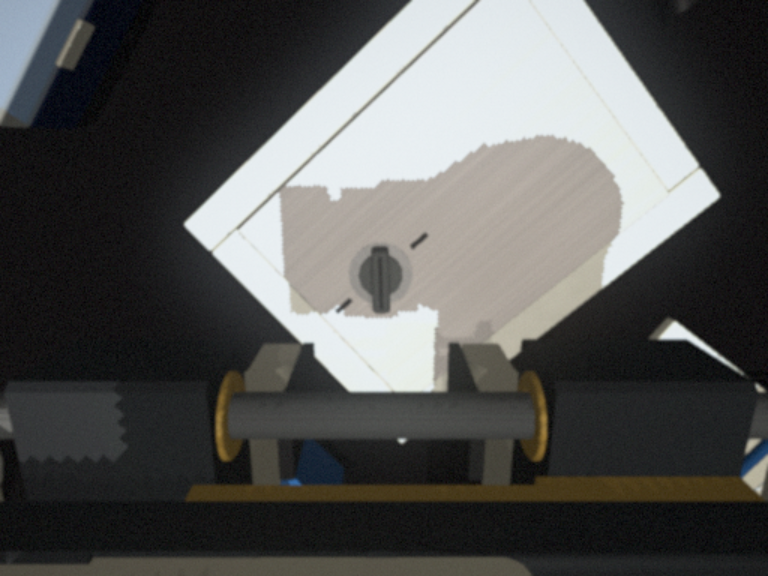

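The wing lies along the tool's y (vertical in the picture), centred at (380,279) against a predicted (379,281). The index marks are at (345,305) and (420,240).

```bash
python3 - <<'E'
from h import *
w=wristcam()
g=w["frame"]; g=cv2.resize(g[130:230,190:320],None,fx=6,fy=6,interpolation=cv2.INTER_CUBIC);cv2.imwrite("pics/w8.png",g[:600,:800])
a=[plane(w,(p[0]/1.5,p[1]/1.5),.093)[:2] for p in [(338,311),(427,234)]]
d=a[1]-a[0];print("index dir yaw from y", np.degrees(np.arctan2(d[0],-d[1])), np.mean(a,0))
b=[plane(w,(p[0]/1.5,p[1]/1.5),.115)[:2] for p in [(380,246),(381,311)]]
d=b[0]-b[1];print("wing", np.degrees(np.arctan2(d[0],-d[1])),np.linalg.norm(d), np.mean(b,0))
E
```

```text
index dir yaw from y -3.7674728165550166 [0.56983755 0.26502187]
wing 45.360738624047116 0.03716214807241589 [0.5717895  0.26389603]
```

View pics/w8.png

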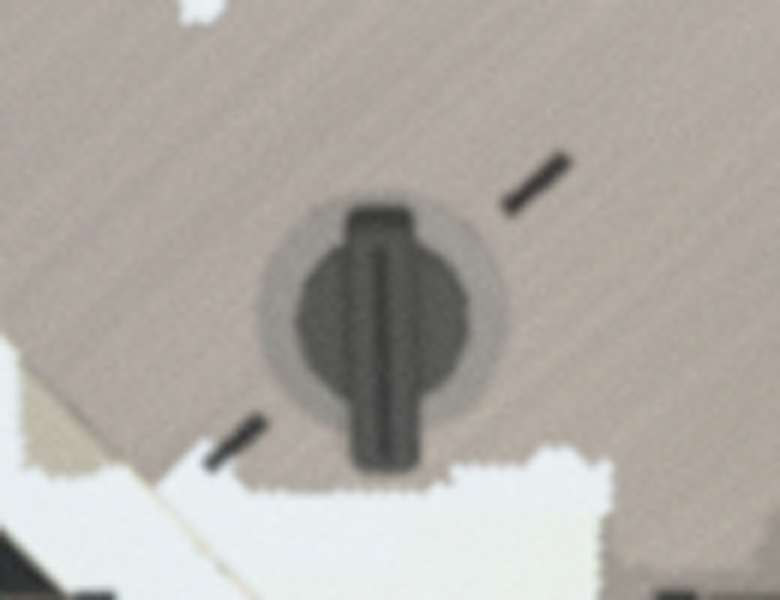

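The slot and both index lines are clear, 49° apart. I'll descend onto the wing and grip it.

apply_moves:
  plan:
    - [125, [0, 0, 0.5], 0]
    - [125, [0, 0, 0.7], 0]
    - [125, [0, 0, 0.7], 0]
    - [125, [0, 0, 0.4], 0]
    - [125, [0, 0, 0.17], 0]
    - [125, [0, 0, 0], 0]
    - [255, [0, 0, 0], 0]
    - [255, [0, 0, 0], 0]
    - [255, [0, 0, 0], 0]
    - [255, [0, 0, 0], 0]
    - [255, [0, 0, 0], 0]
  squeeze: 20

```text
time_s: 16.92
tcp_pos: [0.5715, 0.2658, 0.1044]
eef_rot: [-180.0, 0.1, -135.6]
contact_force: [1.3, 0.1, 0.7]
gripper_width: 0.0099
```

The opening of 9.9 mm matches the wing's thickness. I'll turn 48.3° clockwise, which is 8.05 units.

apply_moves:
  plan:
    - [255, [0, 0, 0], 0.8]
    - [255, [0, 0, 0], 0.9]
    - [255, [0, 0, 0], 0.9]
    - [255, [0, 0, 0], 0.9]
    - [255, [0, 0, 0], 0.9]
    - [255, [0, 0, 0], 0.9]
    - [255, [0, 0, 0], 0.9]
    - [255, [0, 0, 0], 0.9]
    - [255, [0, 0, 0], 0.95]
    - [255, [0, 0, 0], 0]
    - [255, [0, 0, 0], 0]

```text
time_s: 18.3
tcp_pos: [0.5713, 0.2658, 0.1044]
eef_rot: [180.0, 0.0, 176.2]
contact_force: [0.1, 1.4, 2.0]
gripper_width: 0.0096
```

apply_moves:
  plan:
    - [125, [0, 0, 0], 0]
    - [125, [0, 0, 0], 0]
    - [125, [0, 0, 0], 0]
    - [125, [0, 0, 0], 0]
    - [125, [0, 0, -0.3], 0]
    - [125, [0, 0, -0.8], 0]
    - [125, [0, 0, -0.8], 0]
    - [125, [0, 0, -0.4], 0]
    - [125, [0, 0, 0], 0]

```text
time_s: 19.42
tcp_pos: [0.5721, 0.266, 0.2223]
eef_rot: [179.8, 0.2, 176.1]
contact_force: [-0.5, -0.5, -0.6]
gripper_width: 0.0449
```

```bash
python3 - <<'E'
from h import *
w=wristcam();s=get_state();print(s["tcp_pos"],s["eef_rot"])
P=proj(w,(.5715,.265,.105)).astype(int);print(P)
x0,y0=P-[65,50];g=cv2.resize(w["frame"][max(y0,0):y0+100,x0:x0+130],None,fx=6,fy=6,interpolation=cv2.INTER_CUBIC);cv2.imwrite("pics/w9.png",g)
print(x0,y0)
E
```

```text
[0.5713349  0.26571688 0.22048742] [1.79901408e+02 8.92250096e-02 1.76080333e+02]
[254 185]
189 135
```

View pics/w9.png

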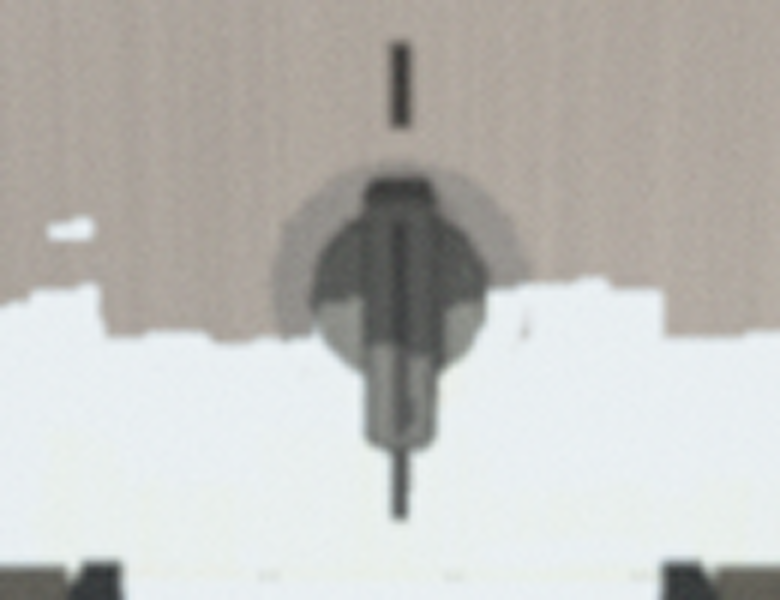

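The slot is exactly in line with both index marks. Now I'll move 100 mm towards heater -y to the press spot with the fingers shut, and descend to just above the panel.

apply_moves:
  plan:
    - [255, [0, -0.5, 0], 0]
    - [255, [0, -0.7, 0], 0]
    - [255, [0, -0.6, 0], 0]
    - [255, [0, -0.2, 0], 0]
    - [255, [0, 0, 0.7], 0]
    - [255, [0, 0, 0.7], 0]
    - [255, [0, 0, 0.6], 0]
    - [255, [0, 0, 0.3], 0]
    - [255, [0, 0, 0.1], 0]
    - [255, [0, 0, 0], 0]

```text
time_s: 20.72
tcp_pos: [0.5646, 0.1659, 0.0995]
eef_rot: [180.0, 0.0, 176.1]
contact_force: [-0.7, 0.3, -0.2]
gripper_width: 0.0005
```

apply_moves:
  plan:
    - [255, [0, 0, 0.06], 0]
    - [255, [0, 0, 0.06], 0]
    - [255, [0, 0, 0.06], 0]
    - [255, [0, 0, 0.06], 0]
    - [255, [0, 0, 0.04], 0]
    - [255, [0, 0, 0], 0]

```text
time_s: 21.48
tcp_pos: [0.5647, 0.166, 0.086]
eef_rot: [180.0, 0.1, 176.1]
contact_force: [-3.2, -0.0, 7.3]
gripper_width: 0.0006
```

apply_moves:
  plan:
    - [255, [0, 0, 0.02], 0]
    - [255, [0, 0, 0.01], 0]
    - [255, [0, 0, 0], 0]

```text
time_s: 21.85
tcp_pos: [0.5647, 0.1659, 0.0853]
eef_rot: [180.0, 0.1, 176.1]
contact_force: [-5.1, -0.1, 13.9]
gripper_width: 0.0003
```

apply_moves:
  plan:
    - [255, [0, 0, 0.02], 0]
    - [255, [0, 0, 0], 0]
    - [255, [0, 0, 0], 0]

```text
time_s: 22.22
tcp_pos: [0.5647, 0.166, 0.0852]
eef_rot: [180.0, 0.1, 176.1]
contact_force: [-8.5, 0.2, 19.7]
gripper_width: 0.0004
```

```bash
python3 - <<'E'
from h import *
print(get_state()["contact_force"],get_state()["tcp_pos"])
s=viewer.capture("side")["frame"]
cv2.imwrite("pics/s10.png",cv2.resize(s[80:230,130:330],(800,600),interpolation=cv2.INTER_CUBIC))
cv2.imwrite("pics/s11.png",cv2.resize(s[200:384,220:440],(660,550)))
E
```

```text
[-8.46856192  0.19824387 19.74031231] [0.56469456 0.16596108 0.08518079]
```

View pics/s10.png

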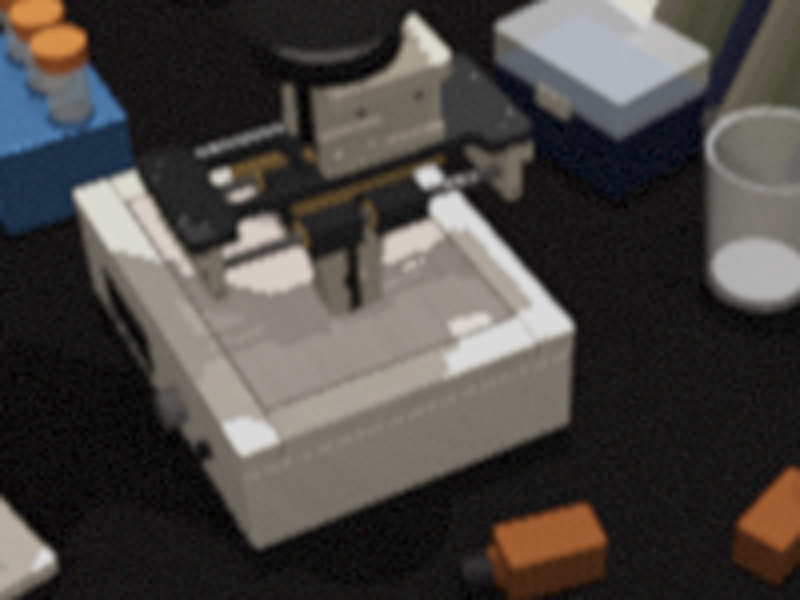

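View pics/s11.png

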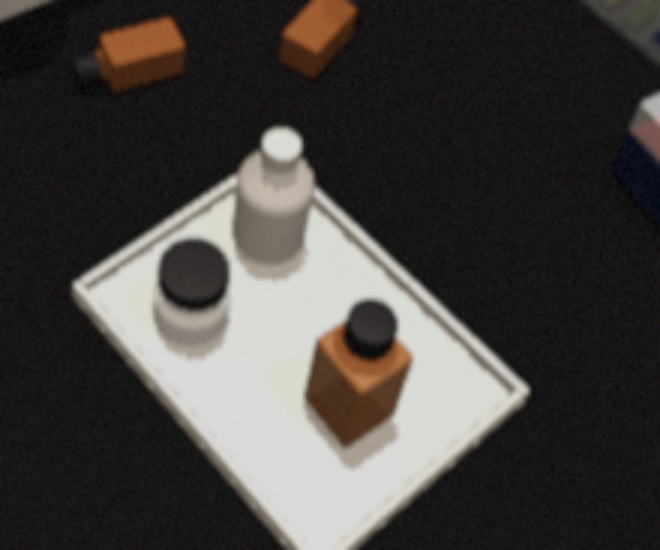

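The panel is flush: the dark gap is gone, and the force rose from 14 to 20 N with no further travel at 85.2 mm. The bottle and both containers stand in the tray. I'll hand the job in.

```bash
python3 -c "
from plant import close_job
print(close_job())"
```

```text
the job is handed in; nothing more can be done
None
```

I handed the job in at about 22 s of the 58 s allowed, with the panel still held down; no verdict came back.

- **Bottle:** I pivoted it upright on the panel by its cap, carried it to the free half of the tray and let go. The last picture shows it standing alone there, with the round bottle and jar undisturbed.
- **Fastener:** I turned it about 48° clockwise. The wrist picture taken after letting go shows its slot in line with both index lines.
- **Panel:** The shut fingers press the panel at the press spot with about 20 N. The tips stopped at 85.2 mm, against 85 mm for flush. Raising the push from 14 to 20 N moved them only 0.1 mm, and the side view shows the panel flush with the frame.

None of the checks failed or disagreed. The one oddity is a sideways force of about 8 N at the wrist while pressing, well below the 120 N limit.

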